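# Drip tray back under the record vacuum

## Task

Slide the orange drip tray into the bay under the record vacuum unit until it is fully home against its stop, feeling your way gently along the bay's side wall and never forcing it. Only when it is home, let go of it and switch the unit on with the black rocker switch. Leave the other things on the table where they are.

Things in the scene. Friction and masses are not known exactly. Their poses are not given: they have to be found in the camera images.
- unit: Grey record vacuum unit, fixed: a low box 360 deep (x), 380 wide (y), deck 62 mm high, black record flat on top (near edge 30 mm behind the face, 73 mm high), suction tower at the far left. Origin: on the table in the plane of the front face, mid-mouth; +x runs into the bay, +y is left looking in, z up. More than 25 N between tray and unit counts as forcing.
- mouth (a point): Middle of the tray mouth in the unit's front face (8 mm thick), 23 mm up; unit's axes. Mouth 144 wide, 46 mm high, the table is its floor. Behind it, out of sight, two upright guide walls (4 to 32 mm high) form a channel 103 mm wide, clamped immovably at an unknown setting: its middle up to 14 mm left or right of the mouth's and skewed up to 0.035 rad, different each time.
- right_flare (a point): Point inside the unit, 30 mm in and 72 mm right (-y) of mid-mouth, 18 mm up. Right guide wall: for a centred channel it starts 30 mm in, 86 mm right of the middle, slants to 51.5 mm right at 76 mm in, then runs straight to 119 mm. LEFT wall: straight from 10 to 117 mm in, blunt end, not to be rammed: enter with the tray well to the right, then move left until it touches.
- stop (a point): Nominal place, 100 mm behind the face on the mouth's midline, 15 mm up, where the tray's nose meets a hidden round rubber stop post. The post is clamped immovably at an unknown depth: really 95 to 105 mm in, different each time, to be felt. Home = nose against the post; the tray's plate then stands 5 to 15 mm in front of the face.
- feeler (a joint): Small brass feeler pin in the face of the hidden stop post, pushed in by the tray's nose (about 0.3 N; it springs back out if the nose leaves it): 0 = out, standing 5 mm proud of the post; 0.005 m = flush, the nose against the post.
- tray: Orange plastic drip tray, loose, about 0.25 kg, flat on the table: open pan 110 long (x), 100 wide (y), 24 mm high; origin under the pan's centre on the table, +x towards the nose that goes in first, z up. At the rear (-x) an upright plate 150 wide, 4 thick (x -59 to -55), 42 mm high, then the black handle fin. It slides easily on the table and need not be lifted.
- tray_handle (a point): Place to pinch the tray: middle of the black handle fin, 30 mm above the table, at x = -88 mm in the tray's axes (shared); the nose is 143 mm ahead (+x). The fin is 12 mm thick (y), runs from 21 mm behind this point to 29 mm ahead, top 44 mm high; pinch from above, fingers closing along the tray's y. With the tray home this point is 38 to 48 mm in front of the unit's face.
- switch_press (a point): Spot to press on the black rocker switch: top of its raised near end, about 80 mm above the table while off. Pivot on the deck 42 mm behind the face, 150 mm right (-y) of mid-mouth; rocker 44 long (unit x), 22 mm wide. Press the near end straight down about 7 mm with shut fingers (4 to 10 N, then a hard stop); it stays where left. Unit's axes, tilted with the rocker.
- switch (a joint): Rocker angle: 0 is off (near end up), 0.44 rad is fully on (near end down).
- brush: Beech record brush lying on the table to the right, 170 x 34 x 32 mm; origin under its centre. Bystander.
- funnel: Red plastic funnel in a tin stand, 104 mm across, 125 mm high; origin under its centre. Bystander, left of the unit.
- bottle: Amber bottle 68 mm across, 170 mm high; origin under its centre. Bystander, right of the unit.
- jar: Glass jar 72 mm across, 90 mm high; origin under its centre. Bystander on the right.
- puck: Brass record weight 72 mm across, 45 mm high; origin under its centre. Bystander on the left.
Not all that is in view belongs to the job. Of the things like the tray, leave any that is white; of the rest the smaller one is meant.

How it is judged:
On the way, in this order (a step that is already met when the one before it is completed fails the run):
1. the tray is fully home in the bay (value of joint feeler above 0.0025 m and x of tray_handle in the frame of unit above -0.052 m and y of tray_handle in the frame of unit between -0.025 and 0.025 m and height (world z) of tray_handle below 0.036 m and angle between tray_handle's own z axis and vertical below 0.06 rad), for 0.2 s.
2. the rocker switch is on, with the tray still home (all of step 1 and value of joint switch above 0.3 rad), for 0.2 s.
At the end, for the whole second after the job is handed in: The tray lies flat on the table in the bay, its nose within 2.5 mm of the stop post (feeler pin pushed in by more than 2.5 mm), at rest and let go, and the rocker switch is on (past 0.30 rad) (all of step 2 and linear speed of tray below 0.01 m/s); the robot touches nothing.
It fails at once if the tray is forced: more than 25 N between tray and unit (contact force between tray and unit above 25 N).
It fails at once if the unit is switched on before the tray is home (value of joint switch above 0.2 rad and not (value of joint feeler above 0.0015 m and x of tray_handle in the frame of unit above -0.052 m and y of tray_handle in the frame of unit between -0.025 and 0.025 m and height (world z) of tray_handle below 0.036 m and angle between tray_handle's own z axis and vertical below 0.06 rad)).
It fails at once if the brush, funnel, bottle, jar or record weight is moved more than 20 mm (distance of any of brush, funnel, bottle, jar, puck from where it was at the start of the episode above 0.02 m).
It also fails if it takes over 72 s, if anything falls off the work surface, if the arm or the gripper's body presses on something with over 40 N, if the wrist force passes 120 N, or if a joint passes its speed limit or range.

## Robot

A 6-joint arm with a two-finger parallel gripper is mounted at the origin on the work surface. World frame = base frame: x ahead of the robot, y to its left, z up, the work surface at z = 0. Lengths are in m, angles in rad, forces in N, time in s.
With the tool pointing down it reaches from about 0.3 to 0.775 m from the base axis. Payload 14.6 kg.
Tool frame: the origin (TCP) lies on the centre line of the jaws, within the pads' length; the fingertips stand 19 mm ahead of it and the grasp point (between the pads) is the TCP; y points along the fingers, x is the direction in which the jaws open and shut, and the axes are right-handed (so a half turn about y gives the same grasp; the last joint's range is limited). The gripper opens to 94 mm and grips with 3 to 60 N. Pads are 16 mm wide; open, the fingers measure 119 mm over their backs; the gripper's body (75 mm by 177 mm) begins 78 mm behind the grasp point.
Start: joints at [1.14, 0.3, 1.521, -0, 1.321, -0.067], TCP at [0.196, 0.514, 0.224] pointing down, gripper open.
Joint ranges: [-3.03, 3.03], [-0.79, 2.21], [0.23, 2.52], [-1.04, 4.18], [0, 3.07], [-2.55, 2.55]. Speed limits (rad/s): [2.22, 2.22, 2.57, 3.14, 3.14, 3.14].

## Interface

Orientations are given as [roll, pitch, yaw] about the fixed x, y, z axes, in that order (R = Rz(yaw) Ry(pitch) Rx(roll)).
In Python, from station import ctrl, optics gives the robot as it stands.
- The arm moves only by the tool jog_arm, never from a script. Its argument "targets" is a list of rows, each a list of 3 entries, a list of its own where there are three numbers: the finger opening in cm, from 0 to 9.4, then the shift along the tool's x, y, z in cm, then the turn about the tool's y in rad. A call has 1 to 10 rows; each row is the pose to reach, as a shift and turn from the pose commanded when the call began, along the tool's axes at that moment; what a row does not reach only later rows make up. A row lasts 1/10 s, in which the tool goes at most 50 mm and 8.59 degrees, less where a joint would pass 70% of its speed; a pose out of reach is approached as far as the arm can. A call with a gripper value outside its range is refused whole. The fingers move at their own pace and stop on an object; "grip_force" is the grip in N (left out, the last holds). Time passes only in rows, so rows that repeat a pose let the fingers close. It gives the time, the measured TCP pose, the force and the opening at its end, in the units of the state.
- ctrl.get_obs(): the state, without advancing time (a new reading comes with each control period).
- optics.camera(name): name is "scene" or "top" or "wrist"; returns a dict with "img" (480x640x3 uint8, red, green, blue), "range_z" (480x640 float32, m along the optical axis (not along the pixel's ray), 0 where there is no reading), "camera_matrix" (3x3 intrinsics, pixels), "world_to_cam" (4x4, takes a point from world to camera coordinates); the wrist camera has in their place "mount" (4x4, takes a point from camera to tool coordinates, whose origin is the TCP and whose axes are the tool frame's). Camera axes: x right, y up, looking along -z (the intrinsics and any distortion apply to the point x, -y, -z); pixel columns grow to the right and rows downward; lengths in m; the calibration is good to about 2 mm. A picture is of the moment at which its call begins: read the wrist's pose just before it.
- ctrl.hand_in(): hands the job in, once; it reports no verdict.
The state is a dict: "time_s": time; "qpos": joint angles; "joint_vel": joint speeds; "tau": joint torques, N m; "ee_pos": TCP position; "eef_rot": TCP orientation; "force": force on the tool from outside, world axes, zero at the start; "moment": the same for the moment, N m; "grip_width": finger opening in m.
Only numpy, scipy, OpenCV 4.12 (cv2) and the standard library are available. Lean on these libraries where they do the work, as an engineer would, in place of code of your own. Each camera call takes 0.05 s, during which the arm holds its last target. There are 200 camera calls.

## Working session

There is one attempt and no reset: what is moved stays moved. The work goes in short steps, Python scripts to look and compute and a tool call to move; the robot and the scene stay as the last step left them, time stands still between calls to the robot, and variables do not carry over. Pictures are saved under pics/ and viewed, about 8 in all and at most 12, crops included, and the job is handed in when it is done.

Besides the shell and the picture viewer there is one more tool, called after ">>>" in YAML: its name, and indented under it one key for each argument. jog_arm: Moves the arm, as the interface text tells. Its arguments: {"type":"object","properties":{"targets":{"type":"array","items":{"type":"array"}},"grip_force":{"type":"number"}},"required":["targets"]}

```bash
ls; mkdir -p pics; cat > h.py <<'E'
import numpy as np, cv2
from station import ctrl, optics
from scipy.spatial.transform import Rotation as R
def T_tool(o=None):
    o=o or ctrl.get_obs(); T=np.eye(4); T[:3,:3]=R.from_euler('xyz',o['eef_rot']).as_matrix(); T[:3,3]=o['ee_pos']; return T
def shot(name):
    T=T_tool(); c=optics.camera(name)
    c['c2w']=T@c['mount'] if name=='wrist' else np.linalg.inv(c['world_to_cam'])
    return c
def ray(c,u,v):
    K=c['camera_matrix']; d=np.array([(u-K[0,2])/K[0,0],-(v-K[1,2])/K[1,1],-1.]); M=c['c2w']
    return M[:3,3],M[:3,:3]@d
def plane(c,u,v,z):
    o,d=ray(c,u,v); return o+d*(z-o[2])/d[2]
def pts(c):
    K=c['camera_matrix']; Z=c['range_z']; v,u=np.mgrid[:480,:640]
    P=np.stack([(u-K[0,2])/K[0,0]*Z,-(v-K[1,2])/K[1,1]*Z,-Z],-1)
    W=P@c['c2w'][:3,:3].T+c['c2w'][:3,3]; W[Z<=0]=np.nan; return W
def save(n,i): cv2.imwrite('pics/'+n,i[...,::-1])
E
python3 - <<'E'
from h import *
o=ctrl.get_obs(); print(o)
ims=[]
for n in ['scene','top']:
    c=shot(n); np.savez('/tmp/%s.npz'%n,**c); ims.append(c['img']); save(n+'0.png',c['img']); print({k:c[k] for k in c if k not in('img','range_z')})
E
```

```text
pics
{'time_s': 0.0, 'qpos': array([ 1.14042025e+00,  3.00440298e-01,  1.52155223e+00,  1.91496008e-06,
        1.32068762e+00, -6.65885647e-02]), 'joint_vel': array([ 0.00133611, -0.0004868 , -0.00126017,  0.00012571, -0.00203479,
       -0.00033524]), 'tau': array([ 1.56479786e-03, -5.31807089e+01, -3.52749074e+01,  7.09227752e-02,
        2.42579577e-02, -6.85188456e-05]), 'ee_pos': array([0.19560073, 0.51380074, 0.22391541]), 'eef_rot': array([-1.57072211e+00,  1.08496148e-03,  1.20700838e+00]), 'force': array([ 0.26614671,  0.14788367, -0.04362948]), 'moment': array([-0.02615991, -0.03486278, -0.01793367]), 'grip_width': 0.0941300196746095}
{'camera_matrix': array([[448.0136115 ,   0.        , 319.82418904],
       [  0.        , 448.0136115 , 241.02534881],
       [  0.        ,   0.        ,   1.        ]]), 'world_to_cam': array([[ 0.76376124,  0.64536663,  0.01306461, -0.36448944],
       [-0.49448664,  0.57195259,  0.65448697,  0.21052524],
       [ 0.41491172, -0.50633205,  0.75596039, -1.25922441],
       [ 0.        ,  0.        ,  0.        ,  1.        ]]), 'c2w': arra
[... 421 characters left out ...]
_to_cam': array([[ 2.59824611e-04, -9.99999129e-01,  1.29385402e-03,
        -1.44422350e-02],
       [ 9.97829488e-01,  3.44460968e-04,  6.58497857e-02,
        -4.90506898e-01],
       [-6.58501740e-02,  1.27393630e-03,  9.97828709e-01,
        -1.30410538e+00],
       [ 0.00000000e+00,  0.00000000e+00,  0.00000000e+00,
         1.00000000e+00]]), 'c2w': array([[ 2.59824611e-04,  9.97829488e-01, -6.58501740e-02,
         4.03570433e-01],
       [-9.99999129e-01,  3.44460968e-04,  1.27393630e-03,
        -1.26119148e-02],
       [ 1.29385402e-03,  6.58497857e-02,  9.97828709e-01,
         1.33359225e+00],
       [ 0.00000000e+00,  0.00000000e+00,  0.00000000e+00,
         1.00000000e+00]])}
```

View pics/top0.png

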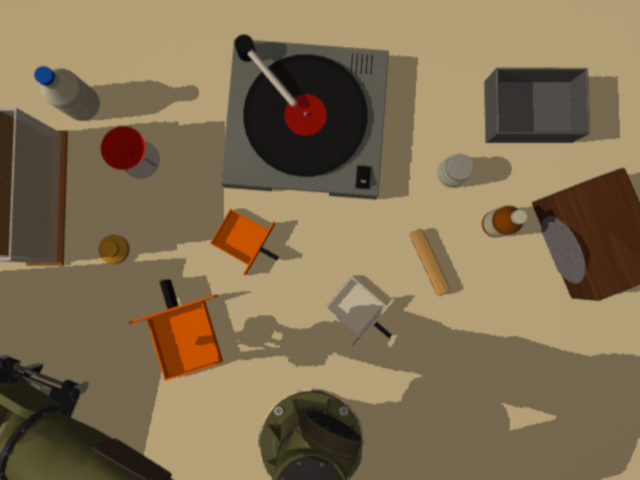

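View pics/scene0.png

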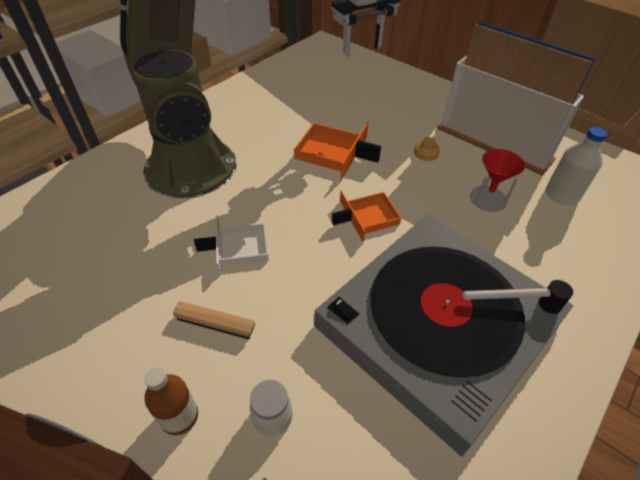

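Picture 1 (top) and picture 2 (scene). Things that could be taken for the tray, by top-view pixel:
- small orange tray at (243,238), fin at (268,254)
- large orange tray at (185,338), fin at (168,292)
- white tray at (360,308), fin at (385,330)

White is excluded and the smaller of the other two is meant, so I choose the one at (243,238). Other positions: unit face from (224,187) to (378,197), rocker at (363,177).

```bash
cat > m.py <<'E'
from h import *
def load(n): return dict(np.load('/tmp/%s.npz'%n))
def rect(P):
    c,s,a=cv2.minAreaRect((P*1000).astype(np.float32)); return np.round(c,1),np.round(s,1),round(a,2)
def orange(img): 
    h=cv2.cvtColor(img,cv2.COLOR_RGB2HSV); return ((h[...,0]>4)&(h[...,0]<14)&(h[...,1]>200)&(h[...,2]>90))
E
python3 - <<'E'
from m import *
for n in ['top','scene']:
    c=load(n); W=pts(c); img=c['img']; hsv=cv2.cvtColor(img,cv2.COLOR_RGB2HSV)
    print(n)
    # unit deck
    m=(abs(W[...,2]-.062)<.006)&(hsv[...,1]<70)&(W[...,0]>.4)&(abs(W[...,1])<.35)
    k,l,st,ce=cv2.connectedComponentsWithStats(m.astype(np.uint8)); i=1+np.argmax(st[1:,4]); 
    print(' deck',rect(W[l==i][:,:2]),np.nanmedian(W[l==i][:,2]), cv2.boxPoints(cv2.minAreaRect((W[l==i][:,:2]*1000).astype(np.float32))).round(1).tolist())
    # rocker
    m=(hsv[...,2]<60)&(W[...,2]>.058)&(W[...,2]<.1)
    k,l,st,ce=cv2.connectedComponentsWithStats(m.astype(np.uint8))
    for i in range(1,k):
        if st[i,4]>60: print(' dark',ce[i].round(),st[i,4],rect(W[l==i][:,:2]),np.nanpercentile(W[l==i][:,2],[5,50,95]).round(4))
    m=orange(img)
    k,l,st,ce=cv2.connectedComponentsWithStats(m.astype(np.uint8))
    for i in range(1,k):
        if st[i,4]>250: print(' orange',ce[i].round(),st[i,4],rect(W[l==i][:,:2]),np.nanpercentile(W[l==i][:,2],[2,50,98]).round(4))
    m=(hsv[...,2]<70)&(W[...,2]>.03)&(W[...,2]<.055)&(W[...,0]>.15)
    k,l,st,ce=cv2.connectedComponentsWithStats(m.astype(np.uint8))
    for i in range(1,k):
        if st[i,4]>30: print(' fin',ce[i].round(),st[i,4],rect(W[l==i][:,:2]),np.nanpercentile(W[l==i][:,2],[5,50,95]).round(4))
E
```

```text
top
 deck (array([789.9,  13.7]), array([380.3, 359.7]), 85.51) 0.061885744448543445 [[595.7000122070312, -161.8000030517578], [954.2999877929688, -189.89999389648438], [984.0999755859375, 189.1999969482422], [625.4000244140625, 217.3000030517578]]
 dark [306. 114.] 10912 (array([798.5,   6.3]), array([311., 316.]), 81.38) [0.0638 0.0728 0.0772]
 dark [244.  57.] 71 (array([928.8, 161.7]), array([30.4,  9. ]), 77.77) [0.0604 0.0786 0.0973]
 dark [540.  72.] 373 (array([ 896.1, -552.4]), array([  5.5, 209.6]), 0.22) [0.0592 0.0719 0.0847]
 dark [539. 135.] 268 (array([ 740.7, -547.7]), array([  4. , 215.1]), 0.16) [0.0601 0.0714 0.0829]
 dark [363. 177.] 336 (array([ 640.9, -128.5]), array([43. , 54.4]), 88.15) [0.0608 0.068  0.0796]
 dark [550. 215.] 107 (array([ 548.8, -564.4]), array([33.5,  5.5]), 14.87) [0.0606 0.0793 0.0988]
 dark [166. 294.] 181 (array([362.6, 341.1]), array([66.6, 16.5]), 18.34) [0.0587 0.062  0.0661]
 dark [292. 422.] 121 (array([66.4, 42.2]), array([19. , 49.9]), 58.83) [0.0596 0.078  0.0963]
 orange [240. 237.] 1854 (array([500.4, 173.6]), array([112.7, 141
[... 2124 characters left out ...]
 0.0583]
 orange [371. 213.] 1483 (array([504.2, 169.6]), array([114.5, 138.5]), 60.45) [-0.0003  0.0049  0.0411]
 fin [529.  19.] 164 (array([ 348.7, 1479.5]), array([  7.4, 387.1]), 0.27) [0.0319 0.043  0.0539]
 fin [464.  27.] 36 (array([ 185.8, 1224. ]), array([21.1, 24. ]), 29.61) [0.0322 0.043  0.054 ]
 fin [367. 152.] 179 (array([365. , 334.6]), array([69.9, 14.1]), 25.34) [0.031  0.0419 0.0528]
 fin [341. 214.] 139 (array([459.7, 101. ]), array([50.5, 16.1]), 60.81) [0.0314 0.0409 0.0447]
 fin [205. 241.] 162 (array([ 276.8, -172.4]), array([47.6, 14.6]), 52.48) [0.0313 0.0412 0.0448]
 fin [394. 385.] 1112 (array([ 777.1, -175.9]), array([  4.2, 353. ]), 85.46) [0.0313 0.0427 0.0537]
```

>>> jog_arm:
  targets:
    - [9.4,[-3,0,-4],0.14]
    - [9.4,[-6,0,-8],0.28]
    - [9.4,[-9,0,-12],0.42]
    - [9.4,[-12,0,-16],0.56]
    - [9.4,[-15,1,-20],0.7]
    - [9.4,[-18,2,-24],0.84]
    - [9.4,[-21,3,-28],0.98]
    - [9.4,[-24,4,-32],1.12]
    - [9.4,[-27,5,-36],1.26]
    - [9.4,[-29.5,6,-39.2],1.4]
  grip_force: 10

```text
time_s: 1.1
ee_pos: [0.4579, 0.0967, 0.1641]
eef_rot: [-1.571, -0.0, -0.199]
force: [0.1, -0.5, 0.2]
grip_width: 0.094
```

>>> jog_arm:
  targets:
    - [9.4,[0,0,0],0.1]
    - [9.4,[0,0,0],0.2]
    - [9.4,[0,0,0],0.33]
    - [9.4,[0,0,0],0.33]

```text
time_s: 1.5
ee_pos: [0.457, 0.0987, 0.1642]
eef_rot: [-1.571, 0.0, -0.525]
force: [0.3, -0.6, 0.0]
grip_width: 0.094
```

```bash
python3 - <<'E'
from m import *
o=ctrl.get_obs(); print(o['ee_pos'],o['eef_rot'],o['qpos'],o['time_s'],o['force'])
c=shot('wrist'); np.savez('/tmp/w1.npz',**c); save('w1.png',c['img'])
W=pts(c); img=c['img']; hsv=cv2.cvtColor(img,cv2.COLOR_RGB2HSV)
P=W[orange(img)][:,:2]; print('orange',rect(P))
m=(hsv[...,2]<70)&(W[...,2]>.038)&(W[...,2]<.05)
k,l,st,ce=cv2.connectedComponentsWithStats(m.astype(np.uint8))
for i in range(1,k):
    if st[i,4]>300: print(' fin',ce[i].round(),st[i,4],rect(W[l==i][:,:2]),np.nanpercentile(W[l==i][:,2],[5,50,95]).round(4))
E
```

```text
[0.45697862 0.09867787 0.1642014 ] [-1.57113662e+00  4.14646325e-04 -5.25462845e-01] [ 1.34310945e-01  1.79942429e-01  1.81825935e+00 -1.61754531e-05
  1.14392708e+00  6.59780421e-01] 1.5 [ 0.29295814 -0.64004222  0.02096043]
orange (array([432.6, 222.8]), array([111.1, 316.9]), 57.69)
 fin [496.  61.] 862 (array([621.3, 143.5]), array([84.3,  2.1]), 85.77) [0.0385 0.0424 0.0466]
 fin [313. 234.] 1079 (array([460.4, 105.3]), array([48.6, 11.3]), 59.97) [0.0435 0.0449 0.046 ]
```

View pics/w1.png

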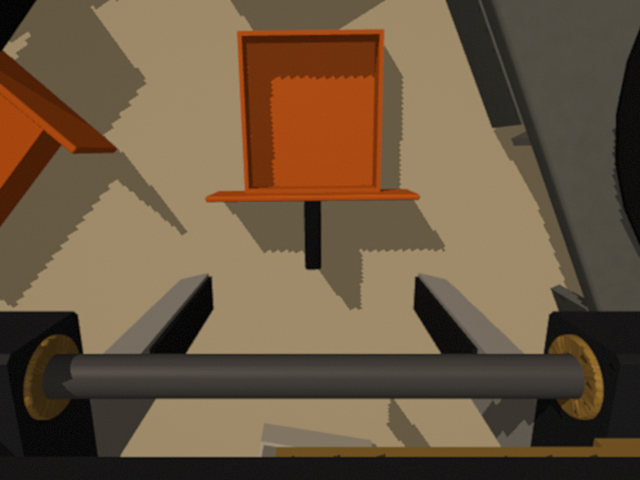

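Picture 3 (wrist) shows the chosen small orange tray, with the pan at (310,110) and the fin at (313,234) lined up between the open fingers. The large tray is cut off at the left edge.

>>> jog_arm:
  targets:
    - [9.4,[0,4,0.1],0]
    - [9.4,[0,8,0.2],0]
    - [9.4,[0,11,0.2],0]
    - [9.4,[0,13.4,0.2],0]
    - [9.4,[0,13.4,0.2],0]
    - [1,[0,13.4,0.2],0]
    - [1,[0,13.4,0.2],0]
    - [1,[0,13.4,0.2],0]
    - [1,[0,13.4,0.2],0]
    - [1,[0,13.4,0.2],0]
  grip_force: 20

```text
time_s: 2.55
ee_pos: [0.4583, 0.1006, 0.0309]
eef_rot: [-1.57, -0.001, -0.523]
force: [-0.2, -0.2, 1.4]
grip_width: 0.0577
```

>>> jog_arm:
  targets:
    - [0.8,[0,0,0],0]
    - [0.8,[0,0,0],0]
    - [0.8,[0,0,0],0]
    - [0.8,[0,0,0],0]

```text
time_s: 2.95
ee_pos: [0.4581, 0.1005, 0.0304]
eef_rot: [-1.571, 0.0, -0.523]
force: [0.1, 0.3, -0.3]
grip_width: 0.0257
```

>>> jog_arm:
  targets:
    - [0.8,[0,0,0],0]
    - [0.8,[0,0,0],0]
    - [0.8,[0,0,0],0]
    - [0.8,[0,0,0],0]

```text
time_s: 3.35
ee_pos: [0.4581, 0.1005, 0.0304]
eef_rot: [-1.571, 0.0, -0.523]
force: [-0.7, 0.1, -0.0]
grip_width: 0.0119
```

>>> jog_arm:
  targets:
    - [0.8,[0,0,-1.5],0]
    - [0.8,[0,0,-3],0.05]
    - [0.8,[0.3,0,-4.5],0.15]
    - [0.8,[0.6,0,-6],0.25]
    - [0.8,[0.9,0,-7.5],0.35]
    - [0.8,[1,0,-8.4],0.47]
    - [0.8,[1,0,-8.4],0.6]
    - [0.8,[1,0,-8.4],0.73]
    - [0.8,[1,0,-8.4],0.86]
    - [0.8,[1,0,-8.4],1.0]

```text
time_s: 4.35
ee_pos: [0.424, 0.0219, 0.0304]
eef_rot: [-1.571, -0.0, -1.531]
force: [0.5, 1.0, -1.4]
grip_width: 0.0118
```

>>> jog_arm:
  targets:
    - [0.8,[0,0,0],0.08]
    - [0.8,[0,0,0],0.126]
    - [0.8,[0,0,0],0.126]
    - [0.8,[0,0,0],0.126]

```text
time_s: 4.75
ee_pos: [0.4243, 0.0222, 0.0304]
eef_rot: [-1.571, -0.0, -1.649]
force: [-0.6, -1.8, -1.4]
grip_width: 0.0119
```

```bash
cat > tr.py <<'E'
from m import *
UO=np.array([.6107,.0275]); UY=-.0785
def tou(p):
    c,s=np.cos(UY),np.sin(UY); d=np.asarray(p)[...,:2]-UO; return np.stack([c*d[...,0]+s*d[...,1],-s*d[...,0]+c*d[...,1]],-1)
def st():
    o=ctrl.get_obs(); u=tou(o['ee_pos'])*1000; c,s=np.cos(UY),np.sin(UY); f=o['force']
    print('t',o['time_s'],'tcp unit mm',u.round(1),'z',o['ee_pos'][2].round(4),'yaw rel',round(o['eef_rot'][2]+np.pi/2-UY,4),'F unit',np.round([c*f[0]+s*f[1],-s*f[0]+c*f[1],f[2]],1),'M',o['moment'].round(2),'w',o['grip_width'].round(4)); return o
E
python3 - <<'E'
from tr import *
st()
for n in ['top','wrist','scene']:
    c=shot(n); W=pts(c); m=orange(c['img'])&(W[...,0]>.4)&(W[...,1]<.14)
    np.savez('/tmp/b_%s.npz'%n,**c)
    U=tou(W)*1000
    # plate top
    p=m&(abs(W[...,2]-.042)<.004); P=U[p]
    print(n,'plate',rect(P/1000), 'pan y edges', end=' ')
    q=m&(abs(W[...,2]-.024)<.005)&(U[...,0]>np.median(P[:,0])+15); Q=U[q]; print(rect(Q/1000),len(Q))
c=np.load('/tmp/b_wrist.npz'); save('w2.png',c['img'])
E
```

```text
Traceback (most recent call last):
  File "tr.py", line 7, in st
    print('t',o['time_s'],'tcp unit mm',u.round(1),'z',o['ee_pos'][2].round(4),'yaw rel',round(o['eef_rot'][2]+np.pi/2-UY,4),'F unit',np.round([c*f[0]+s*f[1],-s*f[0]+c*f[1],f[2]],1),'M',o['moment'].round(2),'w',o['grip_width'].round(4)); return o
                                                                                                                                                                                                                   ^^^^^^^^^^^^^^^^^^^^^
AttributeError: 'float' object has no attribute 'round'
```

```bash
sed -i "s/o\['grip_width'\].round(4)/round(o['grip_width'],4)/" tr.py
python3 - <<'E'
from tr import *
st()
for n in ['top','wrist','scene']:
    c=shot(n); W=pts(c); m=orange(c['img'])&(W[...,0]>.4)&(W[...,1]<.14)
    np.savez('/tmp/b_%s.npz'%n,**c)
    U=tou(W)*1000
    p=m&(abs(W[...,2]-.042)<.004); P=U[p]
    print(n,'plate',rect(P/1000), 'pan', end=' ')
    q=m&(abs(W[...,2]-.024)<.005)&(U[...,0]>np.median(P[:,0])+15); Q=U[q]; print(rect(Q/1000),len(Q))
    d=cv2.cvtColor(c['img'],cv2.COLOR_RGB2HSV)
    # face-plane points either side of the mouth
    f=(abs(U[...,0])<6)&(W[...,2]>.01)&(W[...,2]<.04)&(abs(U[...,1])<195)
    if f.sum()>30:
        y=np.sort(U[f][:,1]); g=np.argmax(np.diff(y)); print('  face x med',np.median(U[f][:,0]).round(1),'mouth gap',y[g].round(1),y[g+1].round(1))
c=np.load('/tmp/b_wrist.npz'); save('w2.png',c['img'])
E
```

```text
t 4.75 tcp unit mm [-185.4  -19.9] z 0.0304 yaw rel -0.0001 F unit [-0.4 -1.8 -1.4] M [-0.13  0.2  -0.12] w 0.0119
top plate (array([0., 0.]), array([0., 0.]), 0.0) pan (array([0., 0.]), array([0., 0.]), 0.0) 0
  face x med 1.0 mouth gap -72.7 72.1
wrist plate (array([-154.3,  -18.5]), array([148.9,   4.4]), 89.96) pan (array([-101.3,  -18.5]), array([100. ,  74.7]), 89.91) 4307
scene plate (array([-155.8,  -23.2]), array([  7.5, 140.8]), 0.17) pan (array([-89.9, -21.5]), array([ 96.6, 101. ]), 0.54) 197
  return _methods._mean(a, axis=axis, dtype=dtype,
  ret = ret.dtype.type(ret / rcount)
```

View pics/w2.png

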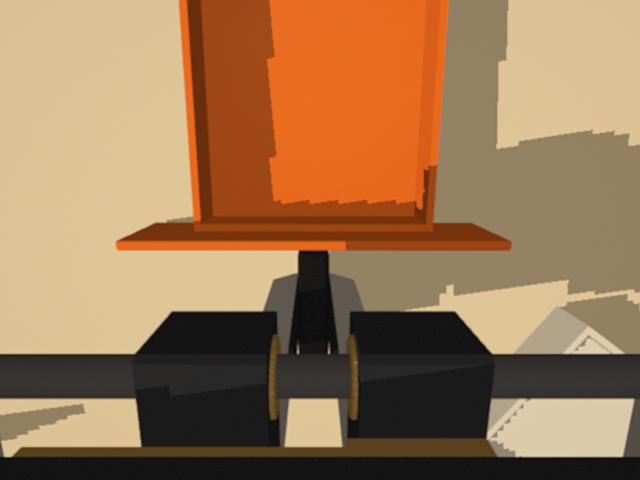

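Picture 4 (wrist): the fin is pinched at (313,300) and the plate is square, running from (117,245) to (510,245). The tray is aligned with the unit and sits about 20 mm right of mid-mouth.

>>> jog_arm:
  targets:
    - [0.8,[0,0,1],0]
    - [0.8,[0,0,2],0]
    - [0.8,[0,0,3],0]
    - [0.8,[0,0,3.8],0]
    - [0.8,[0,0,4.0],0]
    - [0.8,[0,0,4.2],0]
    - [0.8,[0,0,4.4],0]
    - [0.8,[0,0,4.6],0]
    - [0.8,[0,0,4.8],0]
    - [0.8,[0,0,4.9],0]
  grip_force: 8

```text
time_s: 5.9
ee_pos: [0.4738, 0.0189, 0.0304]
eef_rot: [-1.571, -0.0, -1.649]
force: [-1.0, -0.1, -1.8]
grip_width: 0.0116
```

>>> jog_arm:
  targets:
    - [0.8,[0,0,0.1],0]
    - [0.8,[0,0,0.2],0]
    - [0.8,[0,0,0.3],0]
    - [0.8,[0,0,0.4],0]
    - [0.8,[0,0,0.5],0]

```text
time_s: 6.4
ee_pos: [0.4787, 0.0185, 0.0305]
eef_rot: [-1.571, -0.0, -1.649]
force: [0.4, 0.3, -1.9]
grip_width: 0.0121
```

>>> jog_arm:
  targets:
    - [0.8,[0,0,0.1],0]
    - [0.8,[0,0,0.2],0]
    - [0.8,[0,0,0.3],0]
    - [0.8,[0,0,0.4],0]
    - [0.8,[0,0,0.5],0]

```text
time_s: 6.9
ee_pos: [0.4837, 0.0182, 0.0304]
eef_rot: [-1.571, -0.0, -1.649]
force: [-0.5, 0.1, -1.1]
grip_width: 0.0118
```

>>> jog_arm:
  targets:
    - [0.8,[0,0,0],0]
    - [0.8,[-0.05,0,0],0]
    - [0.8,[-0.1,0,0],0]
    - [0.8,[-0.15,0,0],0]
    - [0.8,[-0.2,0,0],0]
    - [0.8,[-0.25,0,0],0]
    - [0.8,[-0.3,0,0],0]
    - [0.8,[-0.3,0,0],0]
  grip_force: 40

```text
time_s: 7.7
ee_pos: [0.4839, 0.0212, 0.0305]
eef_rot: [-1.571, 0.0, -1.649]
force: [-0.3, 0.1, -2.7]
grip_width: 0.0115
```

```bash
python3 -c "from tr import *; st()"
```

```text
t 7.7 tcp unit mm [-126.   -16.2] z 0.0305 yaw rel 0.0004 F unit [-0.3  0.1 -2.7] M [-0.    0.25 -0.09] w 0.0115
```

>>> jog_arm:
  targets:
    - [0.8,[-0.05,0,0],0]
    - [0.8,[-0.1,0,0],0]
    - [0.8,[-0.15,0,0],0]
    - [0.8,[-0.2,0,0],0]
    - [0.8,[-0.2,0,0],0]

```text
time_s: 8.2
ee_pos: [0.484, 0.0232, 0.0304]
eef_rot: [-1.571, 0.0, -1.649]
force: [-0.6, -0.4, -1.5]
grip_width: 0.0121
```

```bash
python3 -c "from tr import *; st()"
```

```text
t 8.2 tcp unit mm [-126.   -14.2] z 0.0304 yaw rel 0.0003 F unit [-0.5 -0.5 -1.5] M [-0.02  0.22 -0.04] w 0.0121
```

>>> jog_arm:
  targets:
    - [0.8,[-0.05,0,0],0]
    - [0.8,[-0.1,0,0],0]
    - [0.8,[-0.15,0,0],0]
    - [0.8,[-0.2,0,0],0]
    - [0.8,[-0.2,0,0],0]

```text
time_s: 8.7
ee_pos: [0.4842, 0.0252, 0.0305]
eef_rot: [-1.571, -0.0, -1.649]
force: [-0.1, -0.4, -1.8]
grip_width: 0.0116
```

```bash
python3 -c "from tr import *; st()"
```

```text
t 8.7 tcp unit mm [-126.   -12.2] z 0.0305 yaw rel 0.0004 F unit [-0.1 -0.4 -1.8] M [-0.05  0.25 -0.01] w 0.0116
```

>>> jog_arm:
  targets:
    - [0.8,[-0.05,0,0],0]
    - [0.8,[-0.1,0,0],0]
    - [0.8,[-0.15,0,0],0]
    - [0.8,[-0.2,0,0],0]
    - [0.8,[-0.2,0,0],0]

```text
time_s: 9.2
ee_pos: [0.4843, 0.0272, 0.0304]
eef_rot: [-1.571, 0.0, -1.649]
force: [-0.0, 0.2, -1.9]
grip_width: 0.0115
```

```bash
python3 -c "from tr import *; st()"
```

```text
t 9.2 tcp unit mm [-126.   -10.2] z 0.0304 yaw rel 0.0003 F unit [-0.   0.2 -1.9] M [-0.03  0.26 -0.04] w 0.0115
```

>>> jog_arm:
  targets:
    - [0.8,[-0.05,0,0],0]
    - [0.8,[-0.1,0,0],0]
    - [0.8,[-0.15,0,0],0]
    - [0.8,[-0.2,0,0],0]
    - [0.8,[-0.2,0,0],0]

```text
time_s: 9.7
ee_pos: [0.4845, 0.0292, 0.0304]
eef_rot: [-1.571, 0.0, -1.649]
force: [0.8, -0.9, -1.3]
grip_width: 0.0118
```

```bash
python3 -c "from tr import *; st()"
```

```text
t 9.7 tcp unit mm [-126.    -8.2] z 0.0304 yaw rel 0.0004 F unit [ 0.9 -0.8 -1.3] M [ 0.02  0.2  -0.02] w 0.0118
```

>>> jog_arm:
  targets:
    - [0.8,[-0.05,0,0],0]
    - [0.8,[-0.1,0,0],0]
    - [0.8,[-0.15,0,0],0]
    - [0.8,[-0.2,0,0],0]
    - [0.8,[-0.2,0,0],0]

```text
time_s: 10.2
ee_pos: [0.4846, 0.0312, 0.0305]
eef_rot: [-1.571, -0.0, -1.649]
force: [0.2, -0.2, -2.4]
grip_width: 0.0119
```

```bash
python3 -c "from tr import *; st()"
```

```text
t 10.2 tcp unit mm [-126.    -6.2] z 0.0305 yaw rel 0.0003 F unit [ 0.2 -0.2 -2.4] M [ 0.02  0.25 -0.06] w 0.0119
```

>>> jog_arm:
  targets:
    - [0.8,[-0.05,0,0],0]
    - [0.8,[-0.1,0,0],0]
    - [0.8,[-0.15,0,0],0]
    - [0.8,[-0.2,0,0],0]
    - [0.8,[-0.2,0,0],0]

```text
time_s: 10.7
ee_pos: [0.4848, 0.0332, 0.0305]
eef_rot: [-1.571, -0.0, -1.649]
force: [-0.8, -0.7, -1.8]
grip_width: 0.0116
```

```bash
python3 -c "from tr import *; st()"
```

```text
t 10.7 tcp unit mm [-126.    -4.2] z 0.0305 yaw rel 0.0004 F unit [-0.8 -0.7 -1.8] M [-0.01  0.27 -0.08] w 0.0116
```

>>> jog_arm:
  targets:
    - [0.8,[-0.05,0,0],0]
    - [0.8,[-0.1,0,0],0]
    - [0.8,[-0.15,0,0],0]
    - [0.8,[-0.2,0,0],0]
    - [0.8,[-0.2,0,0],0]

```text
time_s: 11.2
ee_pos: [0.4849, 0.0352, 0.0304]
eef_rot: [-1.571, 0.0, -1.649]
force: [0.2, -0.9, -1.9]
grip_width: 0.012
```

```bash
python3 -c "from tr import *; st()"
```

```text
t 11.2 tcp unit mm [-126.    -2.2] z 0.0304 yaw rel 0.0004 F unit [ 0.2 -0.9 -1.9] M [-0.04  0.18 -0.05] w 0.012
```

>>> jog_arm:
  targets:
    - [0.8,[-0.05,0,0],0]
    - [0.8,[-0.1,0,0],0]
    - [0.8,[-0.15,0,0],0]
    - [0.8,[-0.2,0,0],0]
    - [0.8,[-0.2,0,0],0]

```text
time_s: 11.7
ee_pos: [0.4851, 0.0372, 0.0305]
eef_rot: [-1.571, 0.0, -1.649]
force: [-0.1, -0.5, -2.6]
grip_width: 0.0117
```

```bash
python3 -c "from tr import *; st()"
```

```text
t 11.7 tcp unit mm [-126.    -0.2] z 0.0305 yaw rel 0.0004 F unit [-0.1 -0.5 -2.6] M [-0.04  0.22 -0.13] w 0.0117
```

>>> jog_arm:
  targets:
    - [0.8,[-0.05,0,0],0]
    - [0.8,[-0.1,0,0],0]
    - [0.8,[-0.15,0,0],0]
    - [0.8,[-0.2,0,0],0]
    - [0.8,[-0.2,0,0],0]

```text
time_s: 12.2
ee_pos: [0.4852, 0.0392, 0.0305]
eef_rot: [-1.571, -0.0, -1.649]
force: [-0.5, -0.9, -1.9]
grip_width: 0.0118
```

```bash
python3 -c "from tr import *; st()"
```

```text
t 12.2 tcp unit mm [-126.     1.8] z 0.0305 yaw rel 0.0004 F unit [-0.4 -1.  -1.9] M [-0.07  0.22 -0.04] w 0.0118
```

>>> jog_arm:
  targets:
    - [0.8,[-0.05,0,0],0]
    - [0.8,[-0.1,0,0],0]
    - [0.8,[-0.15,0,0],0]
    - [0.8,[-0.2,0,0],0]
    - [0.8,[-0.2,0,0],0]

```text
time_s: 12.7
ee_pos: [0.4854, 0.0411, 0.0304]
eef_rot: [-1.571, -0.0, -1.649]
force: [-0.8, -1.1, -2.2]
grip_width: 0.0119
```

```bash
python3 -c "from tr import *; st()"
```

```text
t 12.7 tcp unit mm [-126.     3.8] z 0.0304 yaw rel 0.0003 F unit [-0.7 -1.2 -2.2] M [-0.1   0.3  -0.06] w 0.0119
```

>>> jog_arm:
  targets:
    - [0.8,[-0.05,0,0],0]
    - [0.8,[-0.1,0,0],0]
    - [0.8,[-0.15,0,0],0]
    - [0.8,[-0.2,0,0],0]
    - [0.8,[-0.2,0,0],0]

```text
time_s: 13.2
ee_pos: [0.4853, 0.043, 0.0304]
eef_rot: [-1.571, -0.0, -1.649]
force: [-3.4, -3.6, -0.7]
grip_width: 0.012
```

```bash
python3 -c "from tr import *; st()"
```

```text
t 13.2 tcp unit mm [-126.2    5.6] z 0.0304 yaw rel 0.0001 F unit [-3.1 -3.9 -0.7] M [-0.75  0.7  -0.46] w 0.012
```

Contact with the left wall is felt at tray y of about +4.7: Fy is −3.9 N and Mz −0.46, so the lever arm puts it at the nose. I'll ease off 1 mm and advance.

>>> jog_arm:
  targets:
    - [0.8,[0.1,0,0],0]
    - [0.8,[0.15,0,0],0]
    - [0.8,[0.15,0,0.2],0]
    - [0.8,[0.15,0,0.4],0]
    - [0.8,[0.15,0,0.6],0]
    - [0.8,[0.15,0,0.8],0]
    - [0.8,[0.15,0,1.0],0]
    - [0.8,[0.15,0,1.2],0]
    - [0.8,[0.15,0,1.4],0]
    - [0.8,[0.15,0,1.5],0]
  grip_force: 20

```text
time_s: 14.2
ee_pos: [0.5006, 0.0404, 0.0304]
eef_rot: [-1.571, -0.0, -1.649]
force: [-1.6, -2.3, -1.8]
grip_width: 0.0119
```

```bash
python3 -c "from tr import *; st()"
```

```text
t 14.2 tcp unit mm [-110.8    4.2] z 0.0304 yaw rel 0.0002 F unit [-1.4 -2.4 -1.8] M [-0.34  0.48 -0.16] w 0.0119
```

>>> jog_arm:
  targets:
    - [0.8,[0,0,0.2],0]
    - [0.8,[0,0,0.4],0]
    - [0.8,[0,0,0.6],0]
    - [0.8,[0,0,0.8],0]
    - [0.8,[0,0,1.0],0]
    - [0.8,[0,0,1.0],0]

```text
time_s: 14.8
ee_pos: [0.5107, 0.0396, 0.0305]
eef_rot: [-1.57, 0.0, -1.649]
force: [0.4, -2.6, -2.4]
grip_width: 0.0116
```

```bash
python3 -c "from tr import *; st()"
```

```text
t 14.8 tcp unit mm [-100.6    4.3] z 0.0305 yaw rel 0.0002 F unit [ 0.6 -2.5 -2.4] M [-0.21  0.11 -0.2 ] w 0.0116
```

>>> jog_arm:
  targets:
    - [0.8,[0.07,0,0],0]
    - [0.8,[0.07,0,0.2],0]
    - [0.8,[0.07,0,0.4],0]
    - [0.8,[0.07,0,0.6],0]
    - [0.8,[0.07,0,0.8],0]
    - [0.8,[0.07,0,1.0],0]
    - [0.8,[0.07,0,1.0],0]

```text
time_s: 15.5
ee_pos: [0.5206, 0.0382, 0.0305]
eef_rot: [-1.57, 0.0, -1.649]
force: [0.2, -0.5, -2.6]
grip_width: 0.0119
```

```bash
python3 - <<'E'
from tr import *
st()
c=shot('wrist'); W=pts(c); U=tou(W)*1000; m=orange(c['img'])&(W[...,0]>.4)
p=m&(abs(W[...,2]-.042)<.004)
save('w3.png',c['img'])
print(rect(U[p]/1000))
v,u=np.nonzero(p); 
# rear top edge of the plate as a line in metric coords
P=U[p]; xs=[(y,P[abs(P[:,1]-y)<3][:,0].mean()) for y in range(-60,70,10) if (abs(P[:,1]-y)<3).sum()>3]
print('yaw fit',np.polyfit(*np.array(xs).T,1))
E
```

```text
t 15.5 tcp unit mm [-90.7   3.6] z 0.0305 yaw rel 0.0003 F unit [ 0.3 -0.4 -2.6] M [-0.    0.22  0.06] w 0.0119
(array([-60. ,   5.2]), array([148.8,   4.6]), 89.99)
yaw fit [ 1.88384963e-04 -5.93624024e+01]
```

>>> jog_arm:
  targets:
    - [0.8,[0,0,0.15],0]
    - [0.8,[0,0,0.3],0]
    - [0.8,[0,0,0.45],0]
    - [0.8,[0,0,0.6],0]
    - [0.8,[0,0,0.75],0]
    - [0.8,[0,0,0.9],0]
    - [0.8,[0,0,1.0],0]
    - [0.8,[0,0,1.0],0]

```text
time_s: 16.35
ee_pos: [0.5304, 0.0374, 0.0304]
eef_rot: [-1.571, 0.0, -1.649]
force: [-0.5, -0.1, -2.6]
grip_width: 0.0121
```

```bash
python3 -c "from tr import *; st()"
```

```text
t 16.35 tcp unit mm [-80.8   3.6] z 0.0304 yaw rel 0.0003 F unit [-0.5 -0.2 -2.6] M [0.03 0.12 0.01] w 0.0121
```

>>> jog_arm:
  targets:
    - [0.8,[-0.03,0,0],0]
    - [0.8,[-0.06,0,0],0]
    - [0.8,[-0.09,0,0],0]
    - [0.8,[-0.1,0,0],0]
    - [0.8,[-0.1,0,0],0]

```text
time_s: 16.85
ee_pos: [0.5301, 0.0382, 0.0304]
eef_rot: [-1.571, -0.0, -1.649]
force: [-3.7, -4.5, -0.3]
grip_width: 0.0116
```

```bash
python3 -c "from tr import *; st()"
```

```text
t 16.85 tcp unit mm [-81.2   4.4] z 0.0304 yaw rel 0.0002 F unit [-3.3 -4.8 -0.3] M [-0.71  0.64 -0.25] w 0.0116
```

>>> jog_arm:
  targets:
    - [0.8,[0.06,0,0],0]
    - [0.8,[0.06,0,0.1],0]
    - [0.8,[0.06,0,0.2],0]
    - [0.8,[0.06,0,0.3],0]
    - [0.8,[0.06,0,0.4],0]
    - [0.8,[0.06,0,0.5],0]
    - [0.8,[0.06,0,0.6],0]
    - [0.8,[0.06,0,0.7],0]
    - [0.8,[0.06,0,0.8],0]
    - [0.8,[0.06,0,0.8],0]

```text
time_s: 17.85
ee_pos: [0.5385, 0.0371, 0.0305]
eef_rot: [-1.57, 0.0, -1.649]
force: [-0.7, -2.3, -1.2]
grip_width: 0.0119
```

```bash
python3 -c "from tr import *; st()"
```

```text
t 17.85 tcp unit mm [-72.8   3.9] z 0.0305 yaw rel 0.0003 F unit [-0.5 -2.4 -1.2] M [-0.37  0.34 -0.12] w 0.0119
```

>>> jog_arm:
  targets:
    - [0.8,[0,0,0.1],0]
    - [0.8,[0,0,0.2],0]
    - [0.8,[0,0,0.3],0]
    - [0.8,[0,0,0.4],0]
    - [0.8,[0,0,0.5],0]
    - [0.8,[0,0,0.5],0]

```text
time_s: 18.45
ee_pos: [0.5434, 0.0368, 0.0305]
eef_rot: [-1.571, 0.0, -1.649]
force: [-1.6, -2.0, -2.5]
grip_width: 0.0121
```

```bash
python3 -c "from tr import *; st()"
```

```text
t 18.45 tcp unit mm [-67.8   4. ] z 0.0305 yaw rel 0.0003 F unit [-1.5 -2.1 -2.5] M [-0.51  0.44 -0.21] w 0.0121
```

>>> jog_arm:
  targets:
    - [0.8,[0.05,0,0],0]
    - [0.8,[0.05,0,0.1],0]
    - [0.8,[0.05,0,0.2],0]
    - [0.8,[0.05,0,0.3],0]
    - [0.8,[0.05,0,0.4],0]
    - [0.8,[0.05,0,0.5],0]
    - [0.8,[0.05,0,0.5],0]
  grip_force: 15

```text
time_s: 19.15
ee_pos: [0.5484, 0.0359, 0.0305]
eef_rot: [-1.571, 0.0, -1.649]
force: [1.0, 1.2, -2.7]
grip_width: 0.0119
```

```bash
python3 -c "from tr import *; st()"
```

```text
t 19.15 tcp unit mm [-62.8   3.5] z 0.0305 yaw rel 0.0003 F unit [ 0.9  1.3 -2.7] M [-0.04  0.17  0.04] w 0.0119
```

>>> jog_arm:
  targets:
    - [0.8,[0,0,0.1],0]
    - [0.8,[0,0,0.2],0]
    - [0.8,[0,0,0.3],0]
    - [0.8,[0,0,0.4],0]
    - [0.8,[0,0,0.4],0]

```text
time_s: 19.65
ee_pos: [0.5523, 0.0355, 0.0305]
eef_rot: [-1.571, -0.0, -1.649]
force: [0.1, 0.3, -3.0]
grip_width: 0.0121
```

```bash
python3 -c "from tr import *; st()"
```

```text
t 19.65 tcp unit mm [-58.8   3.4] z 0.0305 yaw rel 0.0003 F unit [ 0.1  0.3 -3. ] M [-0.05  0.16  0.02] w 0.0121
```

>>> jog_arm:
  targets:
    - [0.8,[0,0,0.1],0]
    - [0.8,[0,0,0.2],0]
    - [0.8,[0,0,0.3],0]
    - [0.8,[0,0,0.4],0]
    - [0.8,[0,0,0.4],0]

```text
time_s: 20.15
ee_pos: [0.5563, 0.0353, 0.0305]
eef_rot: [-1.571, 0.0, -1.649]
force: [-0.4, -0.3, -1.9]
grip_width: 0.0119
```

```bash
python3 -c "from tr import *; st()"
```

```text
t 20.15 tcp unit mm [-54.8   3.5] z 0.0305 yaw rel 0.0003 F unit [-0.4 -0.3 -1.9] M [ 0.04  0.17 -0.01] w 0.0119
```

>>> jog_arm:
  targets:
    - [0.8,[0,0,0.1],0]
    - [0.8,[0,0,0.2],0]
    - [0.8,[0,0,0.3],0]
    - [0.8,[0,0,0.4],0]
    - [0.8,[0,0,0.4],0]

```text
time_s: 20.65
ee_pos: [0.5603, 0.0349, 0.0305]
eef_rot: [-1.571, 0.0, -1.649]
force: [0.6, 0.0, -1.8]
grip_width: 0.0119
```

```bash
python3 -c "from tr import *; st()"
```

```text
t 20.65 tcp unit mm [-50.8   3.5] z 0.0305 yaw rel 0.0003 F unit [ 0.6  0.1 -1.8] M [-0.01  0.09  0.02] w 0.0119
```

>>> jog_arm:
  targets:
    - [0.8,[0,0,0.05],0]
    - [0.8,[0,0,0.1],0]
    - [0.8,[0,0,0.15],0]
    - [0.8,[0,0,0.2],0]
    - [0.8,[0,0,0.2],0]
  grip_force: 9

```text
time_s: 21.15
ee_pos: [0.5622, 0.0348, 0.0304]
eef_rot: [-1.571, -0.0, -1.649]
force: [-0.3, 0.0, -1.8]
grip_width: 0.012
```

```bash
python3 -c "from tr import *; st()"
```

```text
t 21.15 tcp unit mm [-48.9   3.4] z 0.0304 yaw rel 0.0003 F unit [-0.3 -0.  -1.8] M [-0.01  0.2  -0.07] w 0.012
```

>>> jog_arm:
  targets:
    - [0.8,[0,0,0.05],0]
    - [0.8,[0,0,0.1],0]
    - [0.8,[0,0,0.15],0]
    - [0.8,[0,0,0.15],0]

```text
time_s: 21.55
ee_pos: [0.5637, 0.0347, 0.0304]
eef_rot: [-1.571, 0.0, -1.649]
force: [0.0, 0.3, -2.1]
grip_width: 0.0119
```

```bash
python3 -c "from tr import *; st()"
```

```text
t 21.55 tcp unit mm [-47.4   3.5] z 0.0304 yaw rel 0.0003 F unit [ 0.   0.3 -2.1] M [0.03 0.16 0.05] w 0.0119
```

>>> jog_arm:
  targets:
    - [0.8,[0,0,0.05],0]
    - [0.8,[0,0,0.1],0]
    - [0.8,[0,0,0.15],0]
    - [0.8,[0,0,0.15],0]

```text
time_s: 21.95
ee_pos: [0.5653, 0.0346, 0.0305]
eef_rot: [-1.571, 0.0, -1.649]
force: [0.5, -0.0, -2.1]
grip_width: 0.0118
```

```bash
python3 -c "from tr import *; st()"
```

```text
t 21.95 tcp unit mm [-45.9   3.5] z 0.0305 yaw rel 0.0003 F unit [ 0.5  0.  -2.1] M [ 0.02  0.16 -0.02] w 0.0118
```

>>> jog_arm:
  targets:
    - [0.8,[0,0,0.05],0]
    - [0.8,[0,0,0.1],0]
    - [0.8,[0,0,0.15],0]
    - [0.8,[0,0,0.15],0]

```text
time_s: 22.35
ee_pos: [0.5667, 0.0344, 0.0305]
eef_rot: [-1.571, -0.0, -1.649]
force: [0.6, 0.3, -2.6]
grip_width: 0.0117
```

```bash
python3 -c "from tr import *; st()"
```

```text
t 22.35 tcp unit mm [-44.4   3.5] z 0.0305 yaw rel 0.0003 F unit [ 0.6  0.4 -2.6] M [-0.01  0.16 -0.01] w 0.0117
```

>>> jog_arm:
  targets:
    - [0.8,[0,0,0.05],0]
    - [0.8,[0,0,0.1],0]
    - [0.8,[0,0,0.15],0]
    - [0.8,[0,0,0.15],0]

```text
time_s: 22.75
ee_pos: [0.5682, 0.0343, 0.0305]
eef_rot: [-1.571, -0.0, -1.649]
force: [-0.3, 0.5, -1.7]
grip_width: 0.0121
```

```bash
python3 -c "from tr import *; st()"
```

```text
t 22.75 tcp unit mm [-42.9   3.4] z 0.0305 yaw rel 0.0003 F unit [-0.3  0.5 -1.7] M [0.02 0.12 0.03] w 0.0121
```

>>> jog_arm:
  targets:
    - [0.8,[0,0,0.05],0]
    - [0.8,[0,0,0.1],0]
    - [0.8,[0,0,0.15],0]
    - [0.8,[0,0,0.15],0]

```text
time_s: 23.15
ee_pos: [0.5697, 0.0342, 0.0305]
eef_rot: [-1.571, 0.0, -1.649]
force: [-0.3, -0.1, -2.4]
grip_width: 0.0116
```

```bash
python3 -c "from tr import *; st()"
```

```text
t 23.15 tcp unit mm [-41.4   3.5] z 0.0305 yaw rel 0.0002 F unit [-0.3 -0.1 -2.4] M [ 0.02  0.16 -0.02] w 0.0116
```

>>> jog_arm:
  targets:
    - [0.8,[0,0,0.05],0]
    - [0.8,[0,0,0.1],0]
    - [0.8,[0,0,0.1],0]

```text
time_s: 23.45
ee_pos: [0.5707, 0.0341, 0.0305]
eef_rot: [-1.571, 0.0, -1.649]
force: [-0.2, -0.3, -2.5]
grip_width: 0.0116
```

```bash
python3 -c "from tr import *; st()"
```

```text
t 23.45 tcp unit mm [-40.4   3.4] z 0.0305 yaw rel 0.0003 F unit [-0.2 -0.3 -2.5] M [-0.01  0.17  0.05] w 0.0116
```

>>> jog_arm:
  targets:
    - [0.8,[0,0,0.05],0]
    - [0.8,[0,0,0.1],0]
    - [0.8,[0,0,0.1],0]

```text
time_s: 23.75
ee_pos: [0.5717, 0.0341, 0.0304]
eef_rot: [-1.571, 0.0, -1.649]
force: [1.0, 0.0, -1.8]
grip_width: 0.0117
```

```bash
python3 - <<'E'
from tr import *
st()
for n in ['wrist','top']:
    c=shot(n); W=pts(c); U=tou(W)*1000; m=orange(c['img'])&(W[...,0]>.4)&(W[...,1]<.16)
    p=m&(abs(W[...,2]-.042)<.005)
    if p.sum()>10: print(n,rect(U[p]/1000))
E
```

```text
t 23.75 tcp unit mm [-39.4   3.5] z 0.0304 yaw rel 0.0003 F unit [ 1.   0.1 -1.8] M [ 0.03  0.23 -0.01] w 0.0117
wrist (array([-8.8,  4.7]), array([148.4,   4.6]), 89.92)
```

>>> jog_arm:
  targets:
    - [0.8,[0,0,0.05],0]
    - [0.8,[0,0,0.1],0]
    - [0.8,[0,0,0.1],0]

```text
time_s: 24.15
ee_pos: [0.5727, 0.034, 0.0305]
eef_rot: [-1.571, 0.0, -1.649]
force: [-0.9, -0.0, -2.7]
grip_width: 0.0122
```

```bash
python3 -c "from tr import *; st()"
```

```text
t 24.15 tcp unit mm [-38.4   3.5] z 0.0305 yaw rel 0.0003 F unit [-0.9 -0.1 -2.7] M [-0.    0.27 -0.03] w 0.0122
```

>>> jog_arm:
  targets:
    - [0.8,[0,0,0.05],0]
    - [0.8,[0,0,0.1],0]
    - [0.8,[0,0,0.1],0]

```text
time_s: 24.45
ee_pos: [0.5737, 0.0339, 0.0304]
eef_rot: [-1.571, -0.0, -1.649]
force: [0.0, -0.6, -2.1]
grip_width: 0.0121
```

```bash
python3 -c "from tr import *; st()"
```

```text
t 24.45 tcp unit mm [-37.4   3.5] z 0.0304 yaw rel 0.0003 F unit [ 0.1 -0.6 -2.1] M [0.05 0.19 0.01] w 0.0121
```

>>> jog_arm:
  targets:
    - [0.8,[0,0,0.05],0]
    - [0.8,[0,0,0.1],0]
    - [0.8,[0,0,0.1],0]

```text
time_s: 24.75
ee_pos: [0.5745, 0.0338, 0.0304]
eef_rot: [-1.571, 0.0, -1.649]
force: [-1.6, 0.1, -1.1]
grip_width: 0.012
```

```bash
python3 -c "from tr import *; st()"
```

```text
t 24.75 tcp unit mm [-36.5   3.4] z 0.0304 yaw rel 0.0002 F unit [-1.6 -0.  -1.1] M [0.02 0.45 0.01] w 0.012
```

>>> jog_arm:
  targets:
    - [0.8,[0,0,0.05],0]
    - [0.8,[0,0,0.1],0]
    - [0.8,[0,0,0.1],0]

```text
time_s: 25.05
ee_pos: [0.5748, 0.0338, 0.0303]
eef_rot: [-1.573, -0.0, -1.649]
force: [-8.3, 0.9, 2.5]
grip_width: 0.012
```

```bash
python3 - <<'E'
from tr import *
st()
c=shot('wrist'); W=pts(c); U=tou(W)*1000; m=orange(c['img'])&(W[...,0]>.4)
p=m&(abs(W[...,2]-.042)<.005); print(rect(U[p]/1000)); save('w4.png',c['img'])
f=(W[...,2]>.058)&(W[...,2]<.065)&(abs(U[...,1])<60)&(U[...,0]<25); print('deck near edge', np.nanpercentile(U[f][:,0],[0,1,5]) if f.sum() else None)
E
```

```text
t 25.05 tcp unit mm [-36.3   3.5] z 0.0303 yaw rel 0.0003 F unit [-8.4  0.3  2.5] M [ 0.07  1.57 -0.02] w 0.012
(array([-6.1,  4.9]), array([148.4,   4.9]), 89.95)
deck near edge [-41.47428057 -25.62720793   2.53978166]
```

View pics/w4.png

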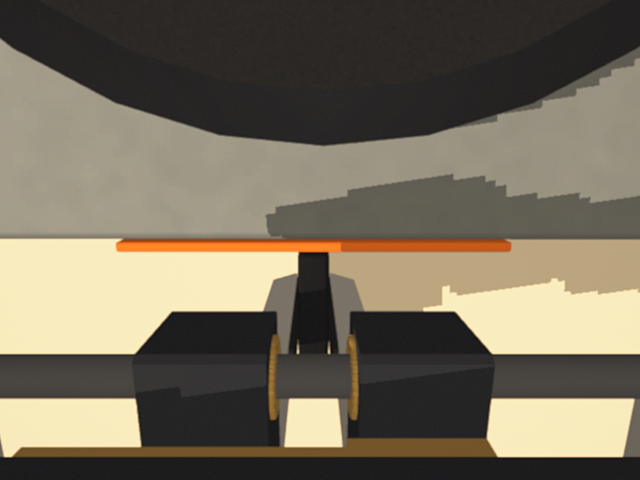

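Picture 5 (wrist): the plate at (313,245) stands just in front of the deck edge at row 238. Fx is −8.4 N with Fy and Mz near 0, which means the nose is on the stop post and not jammed against a wall. I'll relax to a light push, open and lift.

>>> jog_arm:
  targets:
    - [0.8,[0,0,-0.04],0]
    - [0.8,[0,0,-0.05],0]
    - [0.8,[0,0,-0.05],0]

```text
time_s: 25.4
ee_pos: [0.5747, 0.0338, 0.0303]
eef_rot: [-1.572, -0.0, -1.649]
force: [-5.9, 0.7, -0.7]
grip_width: 0.0118
```

```bash
python3 -c "from tr import *; st()"
```

```text
t 25.4 tcp unit mm [-36.3   3.5] z 0.0303 yaw rel 0.0003 F unit [-5.9  0.2 -0.7] M [0.09 1.26 0.03] w 0.0118
```

>>> jog_arm:
  targets:
    - [2,[0,0,0],0]
    - [4,[0,0,0],0]
    - [5,[0,0,0],0]
    - [5,[0,0,0],0]
    - [5,[0,0,0],0]
    - [5,[0,0,0],0]
    - [5,[0,0,0],0]

```text
time_s: 26.1
ee_pos: [0.5751, 0.0338, 0.0304]
eef_rot: [-1.571, 0.0, -1.649]
force: [-0.1, 0.3, 0.2]
grip_width: 0.0498
```

```bash
python3 - <<'E'
from tr import *
st()
c=shot('wrist'); W=pts(c); U=tou(W)*1000; m=orange(c['img'])&(W[...,0]>.4)
p=m&(abs(W[...,2]-.042)<.005); print(rect(U[p]/1000))
E
```

```text
t 26.1 tcp unit mm [-36.    3.5] z 0.0304 yaw rel 0.0003 F unit [-0.1  0.3  0.2] M [-0.01  0.11 -0.02] w 0.0498
(array([-6.1,  5.1]), array([148.7,   4.8]), 89.97)
```

>>> jog_arm:
  targets:
    - [5,[0,-1,0],0]
    - [5,[0,-2.5,0],0]
    - [5,[0,-5,0],0]
    - [0,[0,-8,0],0]
    - [0,[2,-11,0],0]
    - [0,[5,-12,0],0]
    - [0,[8,-12,0],0]
    - [0,[10,-12,0],0]
    - [0,[10,-12,0],0]
  grip_force: 20

```text
time_s: 27.05
ee_pos: [0.5672, -0.0679, 0.1519]
eef_rot: [-1.569, -0.0, -1.651]
force: [-0.6, 0.4, -0.7]
grip_width: 0.0056
```

```bash
python3 - <<'E'
from tr import *
st()
for n in ['wrist','top','scene']:
    c=shot(n); W=pts(c); U=tou(W)*1000
    if n=='wrist': save('w5.png',c['img'])
    m=orange(c['img'])&(W[...,0]>.4)&(abs(W[...,1])<.16); p=m&(abs(W[...,2]-.042)<.005)
    if p.sum()>20: print(n,'plate',rect(U[p]/1000))
    v=cv2.cvtColor(c['img'],cv2.COLOR_RGB2HSV)[...,2]
    r=(W[...,2]>.066)&(W[...,2]<.09)&(abs(U[...,0]-42)<35)&(abs(U[...,1]+150)<22)
    P=np.c_[U[r],W[r][:,2]*1000]
    if len(P)>30:
        e=np.percentile(P[:,1],[2,98]).round(1); print(n,len(P),'rocker y',e,'x',np.percentile(P[:,0],[2,98]).round(1))
        for x in range(14,70,6):
            q=P[abs(P[:,0]-x)<3]; 
            if len(q): print('  x',x,'z',np.median(q[:,2]).round(1),len(q),end=';')
        print()
E
```

```text
t 27.05 tcp unit mm [-35.8 -98.5] z 0.1519 yaw rel -0.0022 F unit [-0.6  0.4 -0.7] M [0.03 0.12 0.03] w 0.0056
wrist plate (array([-6.4,  4.3]), array([148.9,   5.1]), 89.99)
wrist 4373 rocker y [-164.  -132.5] x [16.9 68.9]
  x 14 z 66.4 97;  x 20 z 67.1 330;  x 26 z 80.5 515;  x 32 z 79.2 522;  x 38 z 77.8 529;  x 44 z 76.4 534;  x 50 z 75.1 533;  x 56 z 73.7 523;  x 62 z 72.4 489;  x 68 z 66.5 301;
top plate (array([-7.1, 38.3]), array([71. ,  6.1]), 88.17)
scene 278 rocker y [-164.4 -139.7] x [21.4 63.2]
  x 14 z 66.3 4;  x 20 z 79.7 12;  x 26 z 78.6 35;  x 32 z 77.4 37;  x 38 z 76.1 41;  x 44 z 74.6 37;  x 50 z 72.6 38;  x 56 z 71.6 38;  x 62 z 70.1 35;  x 68 z 66.3 1;
```

View pics/w5.png

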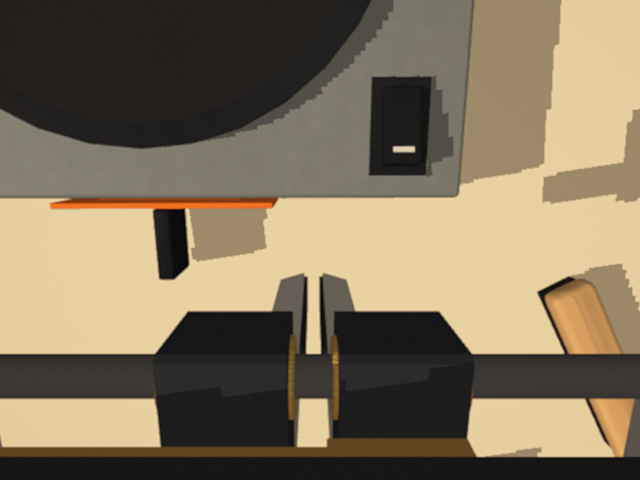

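Picture 6 (wrist): the tray plate is still flush at (165,204) and the fin at (170,245) is free. The rocker is at (403,125), with its near end marked white at (403,149).

>>> jog_arm:
  targets:
    - [0,[2,0,0],0]
    - [0,[4,0,2],0]
    - [0,[5.2,0,4],0]
    - [0,[5.2,1,5.9],0]
    - [0,[5.2,2.5,5.9],0]
    - [0,[5.2,3.5,5.9],0]
    - [0,[5.2,4.2,5.9],0]
    - [0,[5.2,4.6,5.9],0]
    - [0,[5.2,4.6,5.9],0]
    - [0,[5.2,4.6,5.9],0]

```text
time_s: 28.2
ee_pos: [0.6221, -0.1223, 0.1051]
eef_rot: [-1.57, -0.0, -1.649]
force: [0.5, -0.1, -0.2]
grip_width: 0.0006
```

```bash
python3 -c "from tr import *; st()"
```

```text
t 28.2 tcp unit mm [  23.1 -148.5] z 0.1051 yaw rel 0.0003 F unit [ 0.5 -0.1 -0.2] M [-0.02  0.15 -0.02] w 0.0006
```

>>> jog_arm:
  targets:
    - [0,[0.1,0.2,0],0]
    - [0,[0.1,0.4,0],0]
    - [0,[0.1,0.5,0],0]
    - [0,[0.1,0.6,0],0]
    - [0,[0.1,0.7,0],0]
    - [0,[0.1,0.8,0],0]
    - [0,[0.1,0.9,0],0]
    - [0,[0.1,0.95,0],0]
    - [0,[0.1,1.0,0],0]

```text
time_s: 29.1
ee_pos: [0.6219, -0.1234, 0.0946]
eef_rot: [-1.571, -0.0, -1.649]
force: [-5.0, 0.7, 7.0]
grip_width: 0.0003
```

```bash
python3 -c "from tr import *; st()"
```

```text
t 29.1 tcp unit mm [  23.  -149.5] z 0.0946 yaw rel 0.0003 F unit [-5.   0.3  7. ] M [ 0.05  1.12 -0.  ] w 0.0003
```

>>> jog_arm:
  targets:
    - [0,[0,0.05,0],0]
    - [0,[0,0.1,0],0]
    - [0,[0,0.15,0],0]
    - [0,[0,0.2,0],0]
    - [0,[0,0.25,0],0]
    - [0,[0,0.25,0],0]

```text
time_s: 29.7
ee_pos: [0.6217, -0.1234, 0.0923]
eef_rot: [-1.571, -0.0, -1.649]
force: [-7.0, 0.5, 9.5]
grip_width: 0.0004
```

```bash
python3 -c "from tr import *; st()"
```

```text
t 29.7 tcp unit mm [  22.8 -149.5] z 0.0923 yaw rel 0.0003 F unit [-7.  -0.   9.5] M [0.12 1.56 0.07] w 0.0004
```

>>> jog_arm:
  targets:
    - [0,[0,0.05,0],0]
    - [0,[0,0.1,0],0]
    - [0,[0,0.1,0],0]

```text
time_s: 30.0
ee_pos: [0.6218, -0.1234, 0.0921]
eef_rot: [-1.571, -0.0, -1.649]
force: [-10.4, 1.1, 15.1]
grip_width: 0.0003
```

```bash
python3 -c "from tr import *; st()"
```

```text
t 30.0 tcp unit mm [  22.9 -149.5] z 0.0921 yaw rel 0.0004 F unit [-10.4   0.3  15.1] M [ 0.23  2.12 -0.02] w 0.0003
```

The hard stop is reached: force rose to 15 N with no more travel. I'll lift clear and check.

>>> jog_arm:
  targets:
    - [0,[0,-0.3,0],0]
    - [0,[0,-2,0],0]
    - [0,[0,-5,0],0]
    - [0,[0,-8,-2],0]
    - [0,[0,-8,-6],0]
    - [0,[0,-8,-9],0]
    - [0,[-2,-8,-10],0]
    - [0,[-4,-8,-10],0]
    - [0,[-4,-8,-10],0]
    - [0,[-4,-8,-10],0]

```text
time_s: 31.0
ee_pos: [0.5256, -0.0758, 0.1709]
eef_rot: [-1.571, -0.0, -1.648]
force: [0.2, 0.8, 0.2]
grip_width: 0.0006
```

```bash
python3 - <<'E'
from tr import *
st()
for n in ['wrist','scene','top']:
    c=shot(n); W=pts(c); U=tou(W)*1000
    save('f_%s.png'%n,c['img'])
    m=orange(c['img'])&(W[...,0]>.4)&(abs(W[...,1])<.16); p=m&(abs(W[...,2]-.042)<.005)
    if p.sum()>20: print(n,'plate',rect(U[p]/1000))
    r=(W[...,2]>.066)&(W[...,2]<.09)&(abs(U[...,0]-43)<17)&(abs(U[...,1]+151)<9)
    P=np.c_[U[r],W[r][:,2]*1000]
    if len(P)>20: print(n,len(P),'rocker slope,z',np.polyfit(P[:,0]-42,P[:,2],1))
E
```

```text
t 31.0 tcp unit mm [ -76.7 -109.6] z 0.1709 yaw rel 0.0011 F unit [0.2 0.9 0.2] M [0.   0.2  0.04] w 0.0006
wrist plate (array([-6.1,  4.6]), array([  3.4, 149.9]), 0.03)
wrist 1913 rocker slope,z [ 0.21921305 76.880125  ]
scene 127 rocker slope,z [ 0.23245166 75.68286359]
top plate (array([-7.6, 29.9]), array([ 6.9, 88.3]), 0.39)
top 110 rocker slope,z [ 0.17440852 76.03714877]
```

View pics/f_wrist.png

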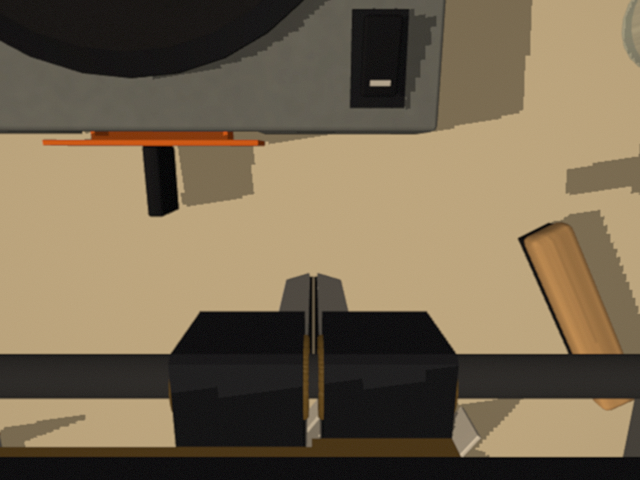

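View pics/f_top.png

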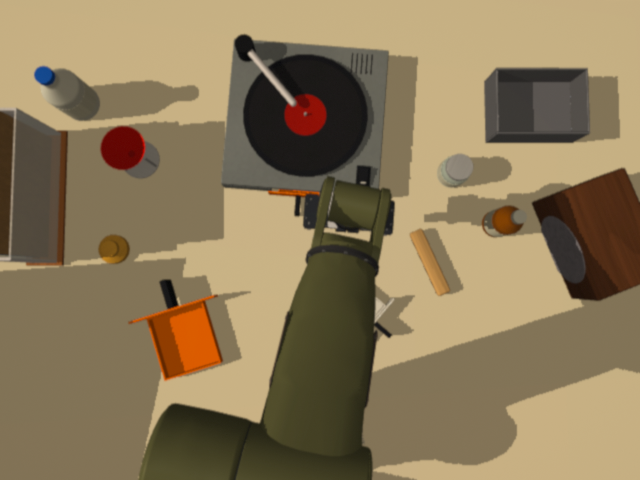

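Pictures 7 and 8: the rocker at (378,60) in the wrist view is tipped on, with slope −0.22 changed to about +0.22. The plate is unchanged, and the bystanders are at the same pixels in the top view as at the start.

```bash
python3 -c "from tr import *; st(); print(ctrl.hand_in())"
```

```text
t 31.15 tcp unit mm [ -76.8 -110.2] z 0.1707 yaw rel -0.0002 F unit [-0.2 -0.4  0.3] M [-0.01  0.2  -0.02] w 0.0007
the job is handed in; nothing more can be done
None
```

The job is handed in at 31 s. The small orange tray is home against its stop and let go, and the unit is switched on.

**What I did:**
- I pinched the small orange tray, lined it up with the unit, and entered the bay about 20 mm right of centre.
- I moved left until it touched the left wall (about 4 N), then slid in with light touches until the nose met the stop. The stop push was 8.4 N, with almost no side force or twist.
- I then opened the fingers, lifted away and pressed the rocker down to its hard stop, which peaked at about 15 N.

**Last checks:**
- **Tray:** the wrist camera put the plate centre at −6.1 mm when pressed home, after release and after the switch press, with one reading of −6.4 mm in between.
- **Switch:** the rocker's slope went from about −0.22 to +0.22 rad in the wrist and scene views. The top view read +0.17, on far fewer points.
- **Bystanders:** they sit at the same pixels in the top view as at the start, judged by eye.

**What disagreed:** the stop came at about 106 mm in by my coordinates, where 95 to 105 mm was expected. The wrist camera also placed the deck edge about 2.5 mm deeper than I had it, which accounts for the difference. I could not read the feeler pin directly, so "home" rests on the felt force and the plate position.

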